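# Sort the patch dispensers by heft

## Robot

A 6-joint arm with a two-finger parallel gripper is mounted at the origin on the work surface. World frame = base frame: x ahead of the robot, y to its left, z up, the work surface at z = 0. Lengths are in m, angles in degrees, forces in N, time in s.
With the tool pointing down it reaches from about 0.325 to 0.85 m from the base axis. Payload 15.5 kg.
Tool frame: the origin (TCP) lies between the finger pads; the fingertips stand 25 mm ahead of it and the grasp point (between the pads) lies 6 mm ahead of it (r.nose_length is the distance from the TCP to the fingertips, in m); z points along the fingers, y is the line along which they close (so a half turn about z gives the same grasp; the last joint's range is limited). The gripper opens to 91 mm and grips with 3 to 60 N. Pads are 32 mm wide; open, the fingers measure 118 mm over their backs; the gripper's body (76 mm by 178 mm) begins 60 mm behind the grasp point.
Start: joints at [-82.133, 28.281, 77.091, -0, 74.628, -5.472], TCP at [0.144, -0.608, 0.239] pointing down, gripper open.
Joint ranges: [-166.48, 166.48], [-47.26, 123.95], [12.59, 153.08], [-70.14, 250.14], [6.76, 159.57], [-176.63, 176.63]. Speed limits (degrees/s): [108.29, 108.29, 147.25, 172.46, 172.46, 172.46].

## Interface

Orientations are given as a 3x3 rotation matrix whose columns are the frame's x, y, z axes.
In Python, from bench import r, optics, job gives the robot as it stands.
- The arm moves only by the tool step_arm, never from a script. Its argument "series" is a list that holds one entry, the list of rows, each a list of 6 numbers: the shift along the tool's x, y, z in cm, then the turn, a rotation vector about the tool's x, y, z in rad. A call has 1 to 20 rows; each row is the pose to reach, as a shift and turn from the pose commanded when the call began, along the tool's axes at that moment; what a row does not reach only later rows make up. A row lasts 1/8 s, in which the tool goes at most 62.5 mm and 10.7 degrees, less where a joint would pass 70% of its speed; a pose out of reach is approached as far as the arm can. A call with a gripper value outside its range is refused whole. "hand" is the closure, from -1 (fully open) to 1 (shut), set as the call begins (left out, the last holds). The fingers move at their own pace and stop on an object; "newtons" is the grip in N (left out, the last holds). Time passes only in rows, so rows that repeat a pose let the fingers close. It gives the time, the measured TCP pose, the force, the opening and the grip force at its end, in the units of the state.
- r.get_state(): the state, without advancing time (a new reading comes with each control period).
- optics.get_image(name): name is "scene" or "side" or "wrist"; returns a dict with "img" (480x640x3 uint8, blue, green, red), "z_map" (480x640 float32, m along the optical axis (not along the pixel's ray), 0 where there is no reading), "fx", "fy", "cx", "cy" (pixels), "pose" (4x4, takes a point from camera to world coordinates). Camera axes: x right, y up, looking along -z (the intrinsics and any distortion apply to the point x, -y, -z); pixel columns grow to the right and rows downward; lengths in m; the calibration is good to about 2 mm. A picture is of the moment at which its call begins.
- job.hand_in(): hands the job in; it is judged then, once.
The state is a dict: "time_s": time; "joint_positions": joint angles; "dq": joint speeds; "joint_torque": joint torques, N m; "tool_pos": TCP position; "tcp_rot": TCP orientation; "ft_force": force on the tool from outside, world axes, zero at the start; "wrist_torque": the same for the moment, N m; "width": opening from 0.0 (shut) to 1.0 (fully open); "gripper_force": force on a finger pad.
Only numpy, scipy, OpenCV 4.12 (cv2) and the standard library are available. Lean on these libraries where they do the work, as an engineer would, in place of code of your own. Each camera call takes 0.05 s, during which the arm holds its last target. There are 200 camera calls.

## Task

Three identical closed black patch dispensers stand on the shelf: one is full, one is part used and one is as good as empty, and only their weight tells which. Stand the full one upright in the free front compartment of the blue call-out tray and the empty one upright in the yellow refill bin, and leave the part-used one standing where it was. Set them down rather than dropping them, and do not shift anything else on the shelf or bench.

Things in the scene. Friction and masses are not known exactly. Their poses are not given: they have to be found in the camera images.
- shelf: fixed white melamine board on galvanised brackets and uprights (which rise 30 mm above the board along its rear edge), 320 mm deep (x) by 1000 mm long (y), 18 mm thick, its top 120 mm above the bench. Origin: on the bench surface under the middle of the board, x away from the robot, y left.
- dispenser_a: closed black square tower, 58 x 58 mm, 135 mm tall, plus a grey round push cap (28 mm across, 8 mm high) on top; a 4 mm thick outlet tongue reaches 10 mm out of the foot at the front (-x), under an orange square. Origin: centre of the square underside, z up. Weight: full about 335 g, part used 210 g, empty 105 g (to 15 g); which is which changes. Patches lie loose inside, 2 mm play. Stiff sides.
- dispenser_b: another, alike in every way to dispenser_a except perhaps in weight; origin: centre of the underside, z up, outlet to -x
- dispenser_c: another, alike in every way to dispenser_a except perhaps in weight; origin: centre of the underside, z up, outlet to -x
- kit_tray: fixed blue open call-out tray, 200 mm (x) by 150 mm (y), walls 45 mm high, walls and floor 4 mm thick; a cross wall 45 mm beyond the centre (+x) parts the free front compartment (inside 139 by 142 mm) from a narrow rear one with gas cartridges and a red spoke key. Origin: centre of the underside. Tray and bin may be at either end of the shelf.
- kit_space (a point): centre of the floor (inner surface) of the tray's free front compartment, with the tray's axes
- refill_bin: fixed yellow open picking bin on the shelf, 150 mm (x) by 140 mm (y), sides and rear 50 mm high, front (-x) wall 26 mm, walls and floor 4 mm (inside 142 by 132 mm), empty. Origin: centre of the underside.
- bin_space (a point): centre of the inner floor of the yellow bin, with the bin's axes
- grater: bystander: flat stainless steel grater lying at the back of the shelf, 205 mm long (its x, handle to -x), 68 mm wide, 9 mm high; origin under its middle
- mug: bystander: white ceramic mug at the back of the shelf, 80 mm across, 92 mm high, handle at its +y; origin: centre of the underside
- cleaner: bystander: white bottle with a red cap at the back of the shelf, 48 mm across, 125 mm high; origin: centre of the underside
- tyre_lever: bystander: green plastic tyre lever lying at the front of the shelf, 120 mm long (its x), 19 mm wide, 9 mm high; origin under its middle
- chalk: bystander: small chalk crayon in a blue sleeve lying at the front of the shelf, 62 x 11 x 11 mm, long along its x; origin under its middle
- tube_box: bystander: small cardboard carton with a red band on the bench, 75 x 85 x 55 mm; origin: centre of the underside
- tape_roll: bystander: blue roll of rim tape lying on the bench, 84 mm across, 22 mm high; origin: centre of the underside
Not all that is in view belongs to the job. What is shaped like the dispenser_c but pink or purple is not meant.

How it is judged (in metres and radians):
At the end, for the whole second after the job is handed in: Full dispenser on the floor of the tray's front compartment (centre within 60 mm of kit_space in x and y, over 2.65 N on it), empty one likewise in the yellow bin (0.4 to 1.5 N), part-used one within 40 mm of its start; all upright within 0.12 rad and at rest (((x of dispenser_a in the frame of kit_space between -0.06 and 0.06 m and y of dispenser_a in the frame of kit_space between -0.06 and 0.06 m and z of dispenser_a in the frame of kit_space between -0.006 and 0.008 m and contact force between dispenser_a and kit_tray above 2.65 N) or (x of dispenser_b in the frame of kit_space between -0.06 and 0.06 m and y of dispenser_b in the frame of kit_space between -0.06 and 0.06 m and z of dispenser_b in the frame of kit_space between -0.006 and 0.008 m and contact force between dispenser_b and kit_tray above 2.65 N) or (x of dispenser_c in the frame of kit_space between -0.06 and 0.06 m and y of dispenser_c in the frame of kit_space between -0.06 and 0.06 m and z of dispenser_c in the frame of kit_space between -0.006 and 0.008 m and contact force between dispenser_c and kit_tray above 2.65 N)) and ((x of dispenser_a in the frame of bin_space between -0.06 and 0.06 m and y of dispenser_a in the frame of bin_space between -0.06 and 0.06 m and z of dispenser_a in the frame of bin_space between -0.006 and 0.008 m and contact force between dispenser_a and refill_bin between 0.4 and 1.5 N) or (x of dispenser_b in the frame of bin_space between -0.06 and 0.06 m and y of dispenser_b in the frame of bin_space between -0.06 and 0.06 m and z of dispenser_b in the frame of bin_space between -0.006 and 0.008 m and contact force between dispenser_b and refill_bin between 0.4 and 1.5 N) or (x of dispenser_c in the frame of bin_space between -0.06 and 0.06 m and y of dispenser_c in the frame of bin_space between -0.06 and 0.06 m and z of dispenser_c in the frame of bin_space between -0.006 and 0.008 m and contact force between dispenser_c and refill_bin between 0.4 and 1.5 N)) and distance of any of dispenser_a, dispenser_b, dispenser_c from where it was at the start of the episode below 0.04 m and linear speed of each of dispenser_a, dispenser_b, dispenser_c below 0.03 m/s and angle between each of dispenser_a, dispenser_b, dispenser_c's own z axis and vertical below 0.12 rad); the robot touches nothing.
It fails at once if a dispenser is tipped over (leans more than 0.6 rad) (angle between any of dispenser_a, dispenser_b, dispenser_c's own z axis and vertical above 0.6 rad).
It fails at once if a dispenser is dropped or thrown: faster than 0.7 m/s out of the fingers ((linear speed of dispenser_a above 0.7 m/s and contact force between dispenser_a and the fingers below 0.05 N) or (linear speed of dispenser_b above 0.7 m/s and contact force between dispenser_b and the fingers below 0.05 N) or (linear speed of dispenser_c above 0.7 m/s and contact force between dispenser_c and the fingers below 0.05 N)).
It fails at once if a bystander (grater, mug, bottle, tyre lever, chalk, carton or tape) is shifted by more than 30 mm (distance of any of grater, mug, cleaner, tyre_lever, chalk, tube_box, tape_roll from where it was at the start of the episode above 0.03 m).
It also fails if it takes over 72 s, if anything falls off the work surface, if the arm or the gripper's body presses on something with over 40 N, if the wrist force passes 120 N, or if a joint passes its speed limit or range.

## Working session

There is one attempt and no reset: what is moved stays moved. The work goes in short steps, Python scripts to look and compute and a tool call to move; the robot and the scene stay as the last step left them, time stands still between calls to the robot, and variables do not carry over. Pictures are saved under pics/ and viewed, at most 10 in all, crops included, and the job is handed in when it is done.

Besides the shell and the picture viewer there is one more tool, called after "Call:" as name(argument=value, ...), one argument or row to a line, values as JSON. step_arm: Moves the arm, as the interface text tells. Its arguments: {"type":"object","properties":{"series":{"type":"array","items":{"type":"array","items":{"type":"array","items":{"type":"number"}}}},"hand":{"type":"number"},"newtons":{"type":"number"}},"required":["series"]}

```bash
mkdir -p pics; python3 - <<'E'
from bench import r,optics,job
import cv2,numpy as np
for n in ("scene","side"):
    d=optics.get_image(n); cv2.imwrite(f"pics/{n}0.png",d["img"]); np.savez(f"{n}0.npz",**d)
    print(n,d["fx"],d["fy"],d["cx"],d["cy"],[k for k in d],np.round(d["pose"],3).tolist())
print(r.get_state())
E
```

```text
scene 509.66468067973614 509.66468067973614 332.2136900048843 241.70175741419274 ['img', 'z_map', 'fx', 'fy', 'cx', 'cy', 'pose'] [[0.795, -0.397, 0.458, 1.021], [0.606, 0.538, -0.586, -0.595], [-0.014, 0.744, 0.668, 0.867], [0.0, 0.0, 0.0, 1.0]]
side 553.9625324541098 553.9625324541098 312.58105148700076 234.23906413227184 ['img', 'z_map', 'fx', 'fy', 'cx', 'cy', 'pose'] [[-0.847, 0.353, -0.398, 0.007], [-0.532, -0.582, 0.616, 0.84], [-0.014, 0.733, 0.68, 0.962], [0.0, 0.0, 0.0, 1.0]]
{'time_s': 0.1, 'joint_positions': array([-8.21333165e+01,  2.83100978e+01,  7.71236843e+01,  1.03889192e-03,
        7.46278828e+01, -5.47021507e+00]), 'dq': array([-0.00849609, -0.14705543,  0.03067545,  0.05523044,  0.05766953,
        0.03050397]), 'joint_torque': array([ 3.24919281e-03, -8.80238414e+01, -3.82549560e+01,  7.07871001e-02,
        4.81544842e-02, -6.97461860e-05]), 'tool_pos': array([ 0.14415483, -0.60782761,  0.23841057]), 'tcp_rot': array([[ 9.73031637e-01,  2.30671663e-01, -1.29986595e-04],
       [ 2.30671668e-01, -9.73031058e-01,  1.06851947e-03],
       [ 1.19996168e-04, -1.06968747e-03, -9.99999421e-01]]), 'ft_force': array([ 0.12807443, -0.22283079, -0.57502624]), 'wrist_torque': array([ 0.02665375, -0.01062517, -0.00625077]), 'gripper_force': 0.0, 'width': 0.9950846483385055}
```

View pics/scene0.png

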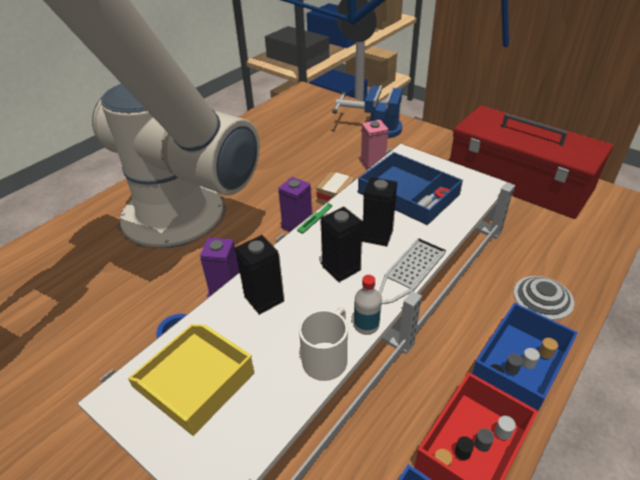

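View pics/side0.png

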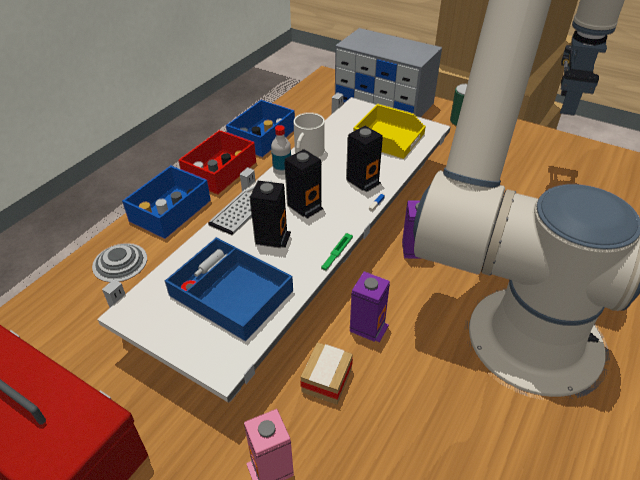

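The scene picture shows three black towers at about (261,275), (341,245) and (379,210), the yellow bin at (192,375) and the blue tray at (410,185). In the side picture the towers are at (365,158), (304,183) and (268,215), the bin at (390,130) and the tray at (230,285).

```bash
cat > h.py <<'E'
import numpy as np,cv2
def load(n):
    d=dict(np.load(n)); return d
def world(d):
    z=d["z_map"]; v,u=np.mgrid[:480,:640]
    P=np.stack([(u-d["cx"])/d["fx"]*z,-(v-d["cy"])/d["fy"]*z,-z],-1)
    W=P@d["pose"][:3,:3].T+d["pose"][:3,3]
    W[z<=0]=np.nan
    return W
def rect(p):
    c,s,a=cv2.minAreaRect((p*1000).astype(np.float32)); return np.round(c,1),np.round(s,1),round(a,1)
E
python3 - <<'E'
from h import *
for n in ("scene0.npz","side0.npz"):
    d=load(n);W=world(d);hsv=cv2.cvtColor(d["img"],cv2.COLOR_BGR2HSV)
    H,S,V=[hsv[...,i].astype(int) for i in range(3)];Z=W[...,2]
    print(n)
    def comps(name,m,mn=40):
        m=cv2.morphologyEx(m.astype(np.uint8),cv2.MORPH_OPEN,np.ones((2,2)))
        k,l,st,ce=cv2.connectedComponentsWithStats(m)
        for i in range(1,k):
            if st[i,4]<mn: continue
            p=W[l==i];print(name,st[i,4],np.round(ce[i]),"rect",*rect(p[:,:2]),"z",np.round(np.nanpercentile(p[:,2],[5,50,95]),4))
    reg=(W[...,0]>.2)&(W[...,0]<.95)&(abs(W[...,1])<.65)
    comps("disptop",reg&(abs(Z-.255)<.006)&(V<90)&(S<130))
    comps("cap",reg&(abs(Z-.263)<.004)&(V>70),20)
    comps("yellow rim",reg&(abs(H-27)<6)&(S>120)&(Z>.142)&(Z<.18))
    comps("yellow floor",reg&(abs(H-27)<6)&(S>120)&(Z>.118)&(Z<.13))
    comps("blue rim",reg&(abs(H-108)<10)&(S>120)&(Z>.160)&(Z<.17))
    comps("blue floor",reg&(abs(H-108)<10)&(S>120)&(Z>.118)&(Z<.13))
    comps("shelf",reg&(S<40)&(V>150)&(abs(Z-.12)<.004),500)
    comps("green",reg&(abs(H-65)<15)&(S>120)&(Z>.11)&(Z<.16),20)
    comps("chalk",reg&(abs(H-108)<10)&(S>120)&(Z>.12)&(Z<.145),20)
    comps("purple",reg&(abs(H-140)<12)&(S>80)&(Z>.05)&(Z<.3),60)
    comps("mugrim",reg&(S<50)&(abs(Z-.208)<.006),30)
    comps("bottle",reg&((H<8)|(H>172))&(S>150)&(Z>.22)&(Z<.26),20)
E
```

```text
scene0.npz
disptop 198 [239. 164.] rect [272.9  41.2] [ 17.6 148.8] 8.1 z [0.2446 0.2507 0.2561]
disptop 418 [381. 190.] rect [579.6 135. ] [55.6 64. ] 20.2 z [0.2463 0.2538 0.257 ]
disptop 486 [342. 222.] rect [576.    2.9] [56.8 54.2] 75.8 z [0.2477 0.2541 0.2573]
disptop 596 [257. 252.] rect [nan nan] [0. 0.] 0.0 z [0.248  0.2542 0.2578]
cap 51 [193. 169.] rect [224.7 -55.1] [48.9  5. ] 5.8 z [0.2566 0.261  0.2663]
cap 45 [210. 174.] rect [268.9 -46.9] [29.9 13.3] 40.0 z [0.2568 0.2609 0.2645]
cap 88 [382. 184.] rect [582.4 135.1] [29.5 21.3] 56.8 z [0.2571 0.2618 0.2636]
cap 114 [342. 216.] rect [579.    3.1] [25.3 21.4] 39.2 z [0.2572 0.2621 0.2642]
cap 133 [257. 247.] rect [ 506.2 -152.9] [23.4 23.9] 36.2 z [0.2574 0.2619 0.2637]
yellow rim 2209 [201. 379.] rect [ 533.4 -358.1] [150.4 143.3] 1.8 z [0.1399 0.156  0.1704]
yellow floor 4259 [191. 373.] rect [nan nan] [0. 0.] 0.0 z [0.1213 0.1235 0.1262]
yellow floor 77 [227. 400.] rect [ 606.  -348.8] [ 2.7 62.1] 1.2 z [0.1185 0.1222 0.1263]
blue floor 878 [406. 181.] rect [550.6 291.8] [127.9 255.1] 31.0 z [0.1209 0.1235 0.1626]

[... 3316 characters left out ...]
 0.1242 0.1399]
chalk 234 [190. 277.] rect [630.3 336.2] [59.2 83.9] 49.3 z [0.1226 0.1308 0.1627]
chalk 849 [236. 314.] rect [508.2 355.2] [245.4 127. ] 38.2 z [0.1204 0.1311 0.1418]
purple 404 [411. 222.] rect [299.3  -2.3] [ 25.2 267.9] 21.7 z [0.0575 0.1236 0.2665]
purple 1367 [370. 301.] rect [315.  106.6] [ 54.  167.8] 6.3 z [0.055  0.1127 0.1366]
mugrim 108 [309. 118.] rect [ 739.4 -365.6] [ 75.6 363.3] 19.3 z [0.197  0.2045 0.2112]
mugrim 123 [310. 129.] rect [ 676.1 -245. ] [ 64.5 185.3] 5.0 z [0.1972 0.2047 0.2114]
mugrim 93 [281. 144.] rect [685.2 -79.2] [40.6 19.8] 50.2 z [0.2002 0.2055 0.2123]
bottle 73 [280. 131.] rect [ 786.  -218.7] [ 19.1 351.4] 35.1 z [0.227  0.2399 0.2462]
```

```bash
cat >> h.py <<'E'
def rel(st,pos,yaw):
    """shift (cm, tool axes) and turn about tool z to bring the TCP to pos with tool x at yaw deg, tool down"""
    from scipy.spatial.transform import Rotation as R
    A=st["tcp_rot"];c,s=np.cos(np.radians(yaw)),np.sin(np.radians(yaw))
    T=np.array([[c,s,0],[s,-c,0],[0,0,-1.]])
    print("shift",np.round(A.T@(np.array(pos)-st["tool_pos"])*100,2),"turn",np.round(R.from_matrix(A.T@T).as_rotvec(),3))
E
python3 - <<'E'
from h import *
from bench import r
s=r.get_state()
rel(s,[.144,-.608,.42],13.3); rel(s,[.47,-.152,.42],-16)
E
```

```text
shift [-2.000e-02 -1.000e-02 -1.816e+01] turn [-0.001 -0.     0.001]
shift [ 42.22 -36.86 -18.11] turn [-0.001  0.     0.512]
```

Call:
step_arm(
  series=[
    [[0,0,-6,0,0,0],[0,0,-12,0,0,0],[3,-2,-18,0,0,0],[7,-6,-18,0,0,0.05],[11,-10,-18,0,0,0.15],[15,-13,-18,0,0,0.2],[19,-17,-18,0,0,0.25],[23,-20,-18,0,0,0.3],[27,-24,-18,0,0,0.35],[31,-27,-18,0,0,0.4],[35,-31,-18,0,0,0.45],[39,-34,-18,0,0,0.5],[42,-37,-18,0,0,0.51],[42,-37,-18,0,0,0.51],[42,-37,-18,0,0,0.51],[42,-37,-18,0,0,0.51]],
  ],
  hand=-1,
)

```text
time_s: 2.1
tool_pos: [0.467, -0.152, 0.4189]
tcp_rot: [[0.962, -0.275, -0.0], [-0.275, -0.962, -0.0], [-0.0, 0.0, -1.0]]
ft_force: [-1.0, -0.2, -0.2]
width: 1.002
gripper_force: 0.0
```

```bash
python3 - <<'E'
from h import *
from bench import r,optics
d=optics.get_image("wrist");np.savez("wrist0.npz",**d);cv2.imwrite("pics/w0.png",d["img"])
s=r.get_state();print(s["time_s"],s["tool_pos"],s["ft_force"],np.round(s["joint_positions"]),np.round(d["pose"],3).tolist())
W=world(d);Z=W[...,2]
for n,m in (("top",abs(Z-.255)<.005),("cap",abs(Z-.263)<.003),("floor",abs(Z-.124)<.003)):
    k,l,st,ce=cv2.connectedComponentsWithStats(m.astype(np.uint8))
    for i in range(1,k):
        if st[i,4]>150: print(n,st[i],*rect(W[l==i][:,:2]))
E
```

```text
2.15 [ 0.46707844 -0.15206163  0.41891767] [ 0.66108753  0.03348397 -0.28776307] [-25.   9.  78.  -0.  93.  81.] [[-0.274, 0.929, 0.249, 0.536], [-0.962, -0.265, -0.071, -0.172], [-0.0, -0.259, 0.966, 0.564], [0.0, 0.0, 0.0, 1.0]]
top [  17  101   95   83 5589] [570.4   5.2] [59.4 57.6] 74.2
top [ 263  137   82   80 5159] [ 500.  -152.3] [58.2 57.7] 73.9
cap [  37  123   43   41 1284] [570.6   4.7] [27.4 27.8] 0.8
cap [ 284  160   39   38 1158] [ 500.2 -152.2] [27.1 26.4] 75.7
floor [   0    0   70   78 3234] [688.3  75.1] [73.6 59.8] 89.9
floor [  0   0 127  87 458] [661.5  41.7] [ 20.4 151.9] 14.1
floor [  433     0   150   164 18323] [ 528.6 -361.5] [142.7 126.9] 1.1
floor [422  55  27 115 205] [ 509.9 -287.1] [113.5   1.7] 1.1
floor [ 18 184  46  29 452] [540.4 125.8] [11.3 55.9] 18.6
floor [281 286  73  36 178] [ 345.2 -118.2] [81.8 41.5] 74.8
```

View pics/w0.png

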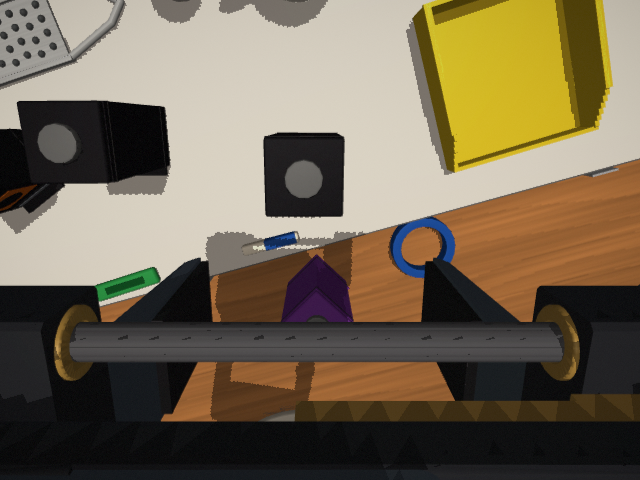

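The wrist picture shows tower A's top at (304,175), tower B at (62,142) and the bin at (520,80). The depth readings agree with the average of the other two views.

Call:
step_arm(
  series=[
    [[3.2,-0.9,0,0,0,0],[3.2,-0.9,4,0,0,0],[3.2,-0.9,8,0,0,0],[3.2,-0.9,12,0,0,0],[3.2,-0.9,16,0,0,0],[3.2,-0.9,18.5,0,0,0],[3.2,-0.9,19.8,0,0,0],[3.2,-0.9,19.8,0,0,0]],
  ],
)

```text
time_s: 3.15
tool_pos: [0.5005, -0.1517, 0.2207]
tcp_rot: [[0.962, -0.274, -0.001], [-0.274, -0.962, 0.0], [-0.001, -0.0, -1.0]]
ft_force: [0.4, -0.5, -0.3]
width: 1.0
gripper_force: 0.0
```

Call:
step_arm(
  series=[
    [[0,0,0,0,0,0],[0,0,0,0,0,0],[0,0,0,0,0,0],[0,0,0,0,0,0],[0,0,0,0,0,0],[0,0,0,0,0,0]],
  ],
  hand=1,
  newtons=20,
)

```text
time_s: 3.9
tool_pos: [0.5009, -0.1514, 0.2212]
tcp_rot: [[0.962, -0.274, 0.0], [-0.274, -0.962, -0.0], [0.001, 0.0, -1.0]]
ft_force: [-1.5, -0.6, 6.6]
width: 0.633
gripper_force: 20.0
```

Call:
step_arm(
  series=[
    [[0,0,-0.5,0,0,0],[0,0,-2,0,0,0],[0,0,-5,0,0,0],[0,0,-8,0,0,0],[0,0,-11,0,0,0],[0,0,-14,0,0,0],[0,0,-16,0,0,0],[0,0,-17,0,0,0],[0,0,-17,0,0,0],[0,0,-17,0,0,0],[0,0,-17,0,0,0],[0,0,-17,0,0,0]],
  ],
)

```text
time_s: 5.4
tool_pos: [0.5006, -0.1513, 0.3905]
tcp_rot: [[0.962, -0.274, -0.001], [-0.274, -0.962, 0.0], [-0.001, -0.0, -1.0]]
ft_force: [-0.0, 1.4, -1.8]
width: 0.637
gripper_force: 20.0
```

```bash
cat > weigh.py <<'E'
from h import *
from bench import r,optics
F=[]
for i in range(8): optics.get_image("wrist"); F.append(r.get_state()["ft_force"])
F=np.array(F);s=r.get_state();print(s["time_s"],s["tool_pos"],F.mean(0).round(2),F.std(0).round(2),s["width"])
E
cat > go.py <<'E'
import sys
from h import *
from bench import r
s=r.get_state(); a=list(map(float,sys.argv[1:])); rel(s,a[:3],a[3]); print(s["time_s"],np.round(s["joint_positions"]))
E
python3 weigh.py; python3 go.py .528 -.359 .391 -16;python3 go.py .525 .3125 .391 -16;
```

```text
5.8 [ 0.50074473 -0.15131968  0.39092038] [ 0.18 -0.15 -1.88] [0.41 0.53 0.41] 0.6335094950915993
shift [ 8.300e+00  1.923e+01 -1.000e-02] turn [-0.    -0.     0.002]
5.8 [-23.  13.  77.   0.  90.  83.]
shift [-1.036e+01 -4.528e+01 -1.000e-02] turn [-0.    -0.     0.002]
5.8 [-23.  13.  77.   0.  90.  83.]
```

```bash
cat > weigh.py <<'E'
from h import *
from bench import r,optics
import sys
F=[];J=[]
for i in range(int(sys.argv[1])): optics.get_image("wrist"); s=r.get_state();F.append(s["ft_force"]);J.append(s["joint_torque"][1:3])
F=np.array(F);J=np.array(J);print(s["time_s"],s["tool_pos"].round(4),"F",F.mean(0).round(2),F.std(0).round(2),"tau",J.mean(0).round(3),J.std(0).round(3),s["width"])
E
python3 weigh.py 24
```

```text
7.0 [ 0.5007 -0.1513  0.3909] F [ 0.05  0.02 -2.24] [0.42 0.51 0.49] tau [-68.255 -44.153] [0.008 0.002] 0.6357859507996672
```

Call:
step_arm(
  series=[
    [[0,0,4,0,0,0],[0,0,8,0,0,0],[0,0,12,0,0,0],[0,0,15,0,0,0],[0,0,16.4,0,0,0],[0,0,16.8,0,0,0],[0,0,17,0,0,0],[0,0,17,0,0,0],[0,0,17,0,0,0]],
  ],
)

```text
time_s: 8.12
tool_pos: [0.501, -0.1514, 0.2215]
tcp_rot: [[0.962, -0.274, 0.001], [-0.274, -0.962, -0.0], [0.001, 0.0, -1.0]]
ft_force: [-0.4, -0.2, -1.5]
width: 0.633
gripper_force: 20.0
```

Call:
step_arm(
  series=[
    [[0,0,0,0,0,0],[0,0,0,0,0,0],[0,0,0,0,0,0],[0,0,0,0,0,0],[0,0,-2,0,0,0],[0,0,-6,0,0,0],[0,0,-10,0,0,0],[0,0,-14,0,0,0],[0,0,-17,0,0,0],[0,0,-17,0,0,0],[0,0,-17,0,0,0],[0,0,-17,0,0,0],[0,0,-17,0,0,0]],
  ],
  hand=-1,
)

```text
time_s: 9.75
tool_pos: [0.5005, -0.1512, 0.3902]
tcp_rot: [[0.962, -0.274, -0.001], [-0.274, -0.962, 0.0], [-0.001, -0.0, -1.0]]
ft_force: [-0.1, -0.1, 0.2]
width: 1.001
gripper_force: 0.0
```

```bash
python3 weigh.py 12; python3 go.py .5705 .005 .391 -16; python3 go.py .5705 .005 .221 -16
```

```text
10.35 [ 0.5008 -0.1513  0.3909] F [0.04 0.22 0.14] [0.44 0.42 0.43] tau [-67.129 -43.321] [0.037 0.041] 1.0000867680741943
shift [ 2.430e+00 -1.695e+01 -1.000e-02] turn [-0.    -0.     0.002]
10.35 [-23.  13.  77.   0.  90.  83.]
shift [  2.43 -16.95  16.99] turn [-0.    -0.     0.002]
10.35 [-23.  13.  77.   0.  90.  83.]
```

A weighs about 215 g, so it is the part-used one and stays where it is. Next is B.

Call:
step_arm(
  series=[
    [[0.5,-4,0,0,0,0],[1,-8.5,0,0,0,0],[2,-13,0,0,0,0],[2.4,-17,0,0,0,0],[2.4,-17,4,0,0,0],[2.4,-17,8,0,0,0],[2.4,-17,12,0,0,0],[2.4,-17,15,0,0,0],[2.4,-17,17,0,0,0],[2.4,-17,17,0,0,0],[2.4,-17,17,0,0,0]],
  ],
)

```text
time_s: 11.72
tool_pos: [0.5708, 0.0056, 0.2218]
tcp_rot: [[0.962, -0.274, 0.001], [-0.274, -0.962, -0.0], [0.001, -0.0, -1.0]]
ft_force: [0.2, -0.9, 0.3]
width: 1.002
gripper_force: 0.0
```

Call:
step_arm(
  series=[
    [[0,0,0,0,0,0],[0,0,0,0,0,0],[0,0,0,0,0,0],[0,0,0,0,0,0],[0,0,0,0,0,0],[0,0,0,0,0,0],[0,0,-0.5,0,0,0],[0,0,-2,0,0,0],[0,0,-5,0,0,0],[0,0,-8,0,0,0],[0,0,-11,0,0,0],[0,0,-14,0,0,0],[0,0,-16,0,0,0],[0,0,-17,0,0,0],[0,0,-17,0,0,0],[0,0,-17,0,0,0],[0,0,-17,0,0,0],[0,0,-17,0,0,0]],
  ],
  hand=1,
  newtons=20,
)

```text
time_s: 13.98
tool_pos: [0.5702, 0.0056, 0.3905]
tcp_rot: [[0.962, -0.274, -0.001], [-0.274, -0.962, 0.0], [-0.001, 0.0, -1.0]]
ft_force: [-0.6, -0.1, -0.2]
width: 0.635
gripper_force: 20.0
```

```bash
python3 weigh.py 12; python3 go.py .528 -.359 .391 -16; python3 go.py .525 .3125 .391 -16
```

```text
14.575 [0.5704 0.0056 0.3909] F [-0.12 -0.07 -0.94] [0.35 0.38 0.34] tau [-75.865 -44.15 ] [0.035 0.031] 0.637998704571588
shift [ 5.910e+00  3.623e+01 -1.000e-02] turn [-0.    -0.     0.002]
14.575 [ -5.  18.  71.   0.  92. 100.]
shift [-1.276e+01 -2.828e+01 -1.000e-02] turn [-0.    -0.     0.002]
14.575 [ -5.  18.  71.   0.  92. 100.]
```

B is about 1 N, so it is the empty one and goes to the bin.

Call:
step_arm(
  series=[
    [[0.2,1.5,0,0,0,0],[0.7,4.5,0,0,0,0],[1.4,8.5,0,0,0,0],[2,12.5,0,0,0,0],[2.7,16.5,0,0,0,0],[3.3,20.5,0,0,0,0],[4,24.5,0,0,0,0],[4.6,28.5,0,0,0,0],[5.3,32.5,0,0,0,0],[5.7,35,0,0,0,0],[5.9,36.2,0,0,0,0],[5.9,36.2,0,0,0,0],[5.9,36.2,3,0,0,0],[5.9,36.2,7,0,0,0],[5.9,36.2,11,0,0,0],[5.9,36.2,14,0,0,0],[5.9,36.2,15.5,0,0,0],[5.9,36.2,16,0,0,0],[5.9,36.2,16,0,0,0]],
  ],
)

```text
time_s: 16.95
tool_pos: [0.5285, -0.3587, 0.2318]
tcp_rot: [[0.962, -0.273, 0.001], [-0.273, -0.962, -0.001], [0.001, 0.0, -1.0]]
ft_force: [-0.3, 0.4, -0.9]
width: 0.637
gripper_force: 20.0
```

Call:
step_arm(
  series=[
    [[0,0,0.3,0,0,0],[0,0,0.6,0,0,0],[0,0,0.6,0,0,0],[0,0,0.6,0,0,0]],
  ],
)

```text
time_s: 17.45
tool_pos: [0.528, -0.3588, 0.225]
tcp_rot: [[0.962, -0.274, 0.0], [-0.274, -0.962, -0.0], [0.0, 0.0, -1.0]]
ft_force: [-0.3, -0.3, -0.4]
width: 0.639
gripper_force: 20.0
```

```bash
python3 - <<'E'
from h import *
from bench import r,optics
for n in ("scene",):
    d=optics.get_image(n);cv2.imwrite("pics/s1.png",d["img"])
print(r.get_state()["ft_force"])
E
```

```text
[0.2541317  0.04047963 0.38040972]
```

View pics/s1.png

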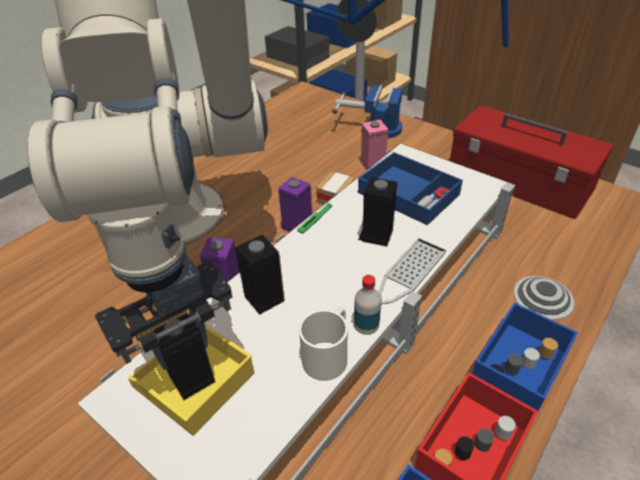

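The scene picture shows B standing in the bin at about (190,365), touching the floor. I'll release it and move over towards C at about (379,210).

Call:
step_arm(
  series=[
    [[0,0,0,0,0,0],[0,0,0,0,0,0],[0,0,0,0,0,0],[0,0,0,0,0,0],[0,0,-2,0,0,0],[0,0,-6,0,0,0],[0,0,-10,0,0,0],[0,0,-15,0,0,0],[0,0,-19.5,0,0,0]],
  ],
  hand=-1,
)

```text
time_s: 18.62
tool_pos: [0.5279, -0.3586, 0.4219]
tcp_rot: [[0.962, -0.274, 0.001], [-0.274, -0.962, -0.0], [0.001, 0.0, -1.0]]
ft_force: [1.3, -0.8, -0.3]
width: 0.999
gripper_force: 0.0
```

Call:
step_arm(
  series=[
    [[-1,-4,0,0,0,-0.1],[-2,-9,0,0,0,-0.2],[-3.5,-14,0,0,0,-0.3],[-4.7,-19,0,0,0,-0.4],[-6,-24,0,0,0,-0.5],[-7.2,-29,0,0,0,-0.6],[-8.5,-34,0,0,0,-0.63],[-9.7,-39,0,0,0,-0.63],[-11,-44,0,0,0,-0.63],[-11.9,-47.9,0,0,0,-0.63],[-11.9,-47.9,0,0,0,-0.63],[-11.9,-47.9,0,0,0,-0.63],[-11.9,-47.9,0,0,0,-0.63]],
  ],
)

```text
time_s: 20.25
tool_pos: [0.5447, 0.1336, 0.42]
tcp_rot: [[0.939, 0.344, 0.0], [0.344, -0.939, -0.0], [-0.0, 0.0, -1.0]]
ft_force: [0.7, -0.6, 0.8]
width: 1.002
gripper_force: 0.0
```

```bash
python3 - <<'E'
from h import *
from bench import r,optics
d=optics.get_image("wrist");W=world(d);Z=W[...,2]
for n,m in (("top",abs(Z-.255)<.005),("cap",abs(Z-.263)<.003),("floor",abs(Z-.124)<.003)):
    k,l,st,ce=cv2.connectedComponentsWithStats(m.astype(np.uint8))
    for i in range(1,k):
        if st[i,4]>300: print(n,st[i],*rect(W[l==i][:,:2]))
d=optics.get_image("scene");W=world(d);Z=W[...,2]
for n,m in (("B",abs(Z-.259)<.005),):
    k,l,st,ce=cv2.connectedComponentsWithStats(m.astype(np.uint8))
    for i in range(1,k):
        if st[i,4]>150: print(n,st[i],*rect(W[l==i][:,:2]))
E
python3 go.py .5755 .1345 .221 20
```

```text
top [ 289  142   81   79 5052] [574.3 135.3] [57.5 58.2] 20.2
cap [ 310  164   39   39 1147] [574.4 135.6] [27.3 26.8] 50.4
floor [  94    1  150  107 2962] [619.2 312.7] [135.2  49.7] 87.6
floor [ 323    8  199  117 7867] [688.9  70.8] [ 62.2 199.2] 2.0
floor [   59    59   166   179 18263] [520.1 316.9] [135.3 137.8] 87.5
floor [256 280 105  32 676] [426.5 100.9] [ 18.3 118.7] 4.6
B [564   0  76  14 233] [ 610.7 1525. ] [260.   26.1] 0.8
B [ 92  91 152  68 603] [63.5 60.3] [399.7 142.5] 73.9
B [364 177  33  21 321] [578.6 134.4] [58.2 59.2] 17.4
B [236 235  41  29 475] [ 503.9 -152.6] [56. 58.] 74.5
B [ 150  309   51   44 1007] [ 531.8 -359.3] [58.4 59.7] 74.3
shift [ 2.92  0.98 19.9 ] turn [ 0.    -0.     0.002]
20.35 [ 8. 16. 69. -0. 95. 78.]
```

Call:
step_arm(
  series=[
    [[2.9,0.8,0,0,0,0],[2.9,0.8,4,0,0,0],[2.9,0.8,8,0,0,0],[2.9,0.8,12,0,0,0],[2.9,0.8,16,0,0,0],[2.9,0.8,18.5,0,0,0],[2.9,0.8,19.9,0,0,0],[2.9,0.8,19.9,0,0,0],[2.9,0.8,19.9,0,0,0]],
  ],
)

```text
time_s: 21.48
tool_pos: [0.5753, 0.137, 0.222]
tcp_rot: [[0.938, 0.345, 0.002], [0.345, -0.938, 0.0], [0.002, 0.0, -1.0]]
ft_force: [0.9, 1.0, 0.3]
width: 1.001
gripper_force: 0.0
```

Call:
step_arm(
  series=[
    [[0,0,0,0,0,0],[0,0,0,0,0,0],[0,0,0,0,0,0],[0,0,0,0,0,0],[0,0,0,0,0,0],[0,0,0,0,0,0],[0,0,-0.5,0,0,0],[0,0,-2,0,0,0],[0,0,-5,0,0,0],[0,0,-8,0,0,0],[0,0,-11,0,0,0],[0,0,-14,0,0,0],[0,0,-16,0,0,0],[0,0,-17,0,0,0],[0,0,-17,0,0,0],[0,0,-17,0,0,0],[0,0,-17,0,0,0]],
  ],
  hand=1,
  newtons=25,
)

```text
time_s: 23.6
tool_pos: [0.5744, 0.1371, 0.3901]
tcp_rot: [[0.938, 0.346, -0.001], [0.346, -0.938, -0.0], [-0.001, -0.0, -1.0]]
ft_force: [0.8, 0.5, -2.8]
width: 0.635
gripper_force: 25.0
```

```bash
python3 weigh.py 10; python3 go.py .523 .314 .391 20
```

```text
24.1 [0.5746 0.1371 0.3909] F [ 0.12  0.23 -3.28] [0.46 0.67 0.42] tau [-80.747 -45.216] [0.066 0.029] 0.6340907545420628
shift [ 1.270e+00 -1.839e+01 -1.000e-02] turn [ 0.    -0.     0.004]
24.1 [ 8. 19. 68. -0. 93. 77.]
```

C is 3.3 N, so it is the full one and goes to the tray.

Call:
step_arm(
  series=[
    [[0.1,-1.5,0,0,0,0],[0.3,-4.5,0,0,0,0],[0.6,-8.5,0,0,0,0],[0.9,-12.5,0,0,0,0],[1.1,-16,0,0,0,0],[1.2,-18,0,0,0,0],[1.3,-18.4,0,0,0,0],[1.3,-18.4,0,0,0,0],[1.3,-18.4,3,0,0,0],[1.3,-18.4,7,0,0,0],[1.3,-18.4,11,0,0,0],[1.3,-18.4,14,0,0,0],[1.3,-18.4,15.5,0,0,0],[1.3,-18.4,16,0,0,0],[1.3,-18.4,16.3,0,0,0],[1.3,-18.4,16.6,0,0,0],[1.3,-18.4,16.6,0,0,0],[1.3,-18.4,16.6,0,0,0]],
  ],
)

```text
time_s: 26.35
tool_pos: [0.5234, 0.3143, 0.2253]
tcp_rot: [[0.938, 0.346, 0.0], [0.346, -0.938, 0.0], [0.001, -0.0, -1.0]]
ft_force: [0.5, -0.7, -3.4]
width: 0.637
gripper_force: 25.0
```

```bash
python3 weigh.py 5; python3 - <<'E'
from h import *
from bench import optics
d=optics.get_image("side");cv2.imwrite("pics/s2.png",d["img"])
E
```

```text
26.6 [0.5233 0.3143 0.2251] F [-0.43 -0.29 -1.77] [0.3  0.57 1.05] tau [-87.475 -37.995] [0.558 0.226] 0.6377712966356062
```

View pics/s2.png

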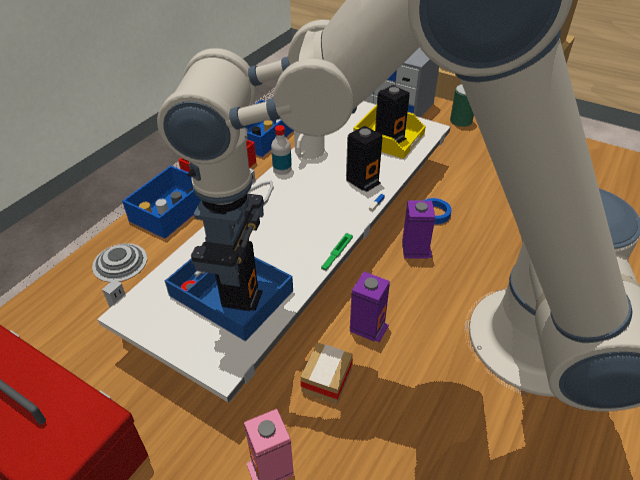

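The side picture shows C on the tray floor at (240,285), B upright in the bin at (395,115), and A in its place at (365,158). I'll release C and retreat.

Call:
step_arm(
  series=[
    [[0,0,0,0,0,0],[0,0,0,0,0,0],[0,0,0,0,0,0],[0,0,0,0,0,0],[0,0,0,0,0,0],[0,0,-2,0,0,0],[0,0,-6,0,0,0],[0,0,-10,0,0,0],[0,0,-15,0,0,0],[0,0,-18,0,0,0],[-5,0,-18,0,0,0],[-8,0,-18,0,0,0],[-8,0,-18,0,0,0],[-8,0,-18,0,0,0]],
  ],
  hand=-1,
)

```text
time_s: 28.4
tool_pos: [0.4486, 0.2868, 0.4051]
tcp_rot: [[0.938, 0.346, 0.001], [0.346, -0.938, 0.0], [0.001, -0.0, -1.0]]
ft_force: [0.3, -0.7, 0.3]
width: 0.999
gripper_force: 0.0
```

```bash
python3 - <<'E'
from h import *
from bench import r,optics
d=optics.get_image("wrist");W=world(d);Z=W[...,2]
for n,m in (("C",abs(Z-.259)<.004),("cap",abs(Z-.267)<.003)):
    k,l,st,ce=cv2.connectedComponentsWithStats(m.astype(np.uint8))
    for i in range(1,k):
        if st[i,4]>300: print(n,st[i],*rect(W[l==i][:,:2]),np.nanmedian(W[l==i][:,2]))
d=optics.get_image("scene");W=world(d);Z=W[...,2]
for n,m in (("A",abs(Z-.257)<.007),):
    k,l,st,ce=cv2.connectedComponentsWithStats(m.astype(np.uint8))
    for i in range(1,k):
        if st[i,4]>200: print(n,st[i],*rect(W[l==i][:,:2]),np.nanmedian(W[l==i][:,2]))
E
```

```text
C [ 272   64   90   91 6464] [522.3 314.2] [57.2 58.1] 20.2 0.25864054868457065
cap [ 296   87   43   45 1487] [522.7 314.1] [27.2 27.1] 19.8 0.26662715163747147
A [560   0  80  16 315] [ 604.1 1525. ] [279.2  25.1] 0.7 0.2561846691705687
A [ 97  83 125  78 721] [40.2 78. ] [140.9 403.5] 2.6 0.2571296831492321
A [390 133  30  18 344] [526.2 313.6] [58.3 65. ] 20.3 0.25778232755426894
A [235 234  44  32 759] [ 503.6 -152.2] [57.8 60.9] 73.8 0.25455902779511774
A [ 150  309   52   46 1084] [ 532.1 -359.5] [58.2 59.4] 74.2 0.25814649094200304
```

All three stand where they should, at the right heights.

```bash
python3 -c "
from bench import job
print(job.hand_in())"
```

```text
the job is handed in; nothing more can be done
None
```

I handed the job in at about 28.5 s: the full dispenser (C) stands in the blue tray's front compartment, the empty one (B) stands in the yellow bin, and the part-used one (A) is back in its place; no verdict was returned.

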